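# Bring up the prototype by its latching keys

### The job

Start the prototype from its switch boxes: with the fingertips, lightly press the long bar key, then the large round key, then the square key, each in until it is on and stays down before you go to the next. Leave the small round stop key up; do not press hard, and do not shove, tip or lift the boxes or disturb the other things on the bench.

Things in the scene. Friction and masses are not known exactly. Their poses are not given: they have to be found in the camera images.
- bar_box: a loose black plastic project box, 90 x 90 mm and 35 mm high, about 0.3 to 0.6 kg, standing on rubber feet on the bench, with one white long bar key in the middle of its top. Origin: centre of its underside; z up. All four boxes are alike but for the key's shape and size; which stands where, and its yaw, vary
- bar_key_top (a point): centre of the top face of the long bar key: a long bar 22 mm wide (along the box's x) and 76 mm long (along the box's y), flat on top. Standing up, its top is 14 mm above the box lid, 49 mm above the bench; the point goes down with the key
- bar_key (a joint): how far the long bar key is pressed in, in m: 0 up, 0.010 fully down at its stop. It starts at 0, needs about 3.5 N to start moving and 6 N at the bottom, and stays where it is left (it does not spring back). It is on from 0.004; more than 25 N on it is too hard
- large_box: a loose black plastic project box, 90 x 90 mm and 35 mm high, about 0.3 to 0.6 kg, standing on rubber feet on the bench, with one white large round key in the middle of its top. Origin: centre of its underside; z up. All four boxes are alike but for the key's shape and size; which stands where, and its yaw, vary
- large_key_top (a point): centre of the top face of the large round key: a round disc 60 mm across, flat on top. Standing up, its top is 14 mm above the box lid, 49 mm above the bench; the point goes down with the key
- large_key (a joint): how far the large round key is pressed in, in m: 0 up, 0.010 fully down at its stop. It starts at 0, needs about 3.5 N to start moving and 6 N at the bottom, and stays where it is left (it does not spring back). It is on from 0.004; more than 25 N on it is too hard
- square_box: a loose black plastic project box, 90 x 90 mm and 35 mm high, about 0.3 to 0.6 kg, standing on rubber feet on the bench, with one white square key in the middle of its top. Origin: centre of its underside; z up. All four boxes are alike but for the key's shape and size; which stands where, and its yaw, vary
- square_key_top (a point): centre of the top face of the square key: a square 40 x 40 mm, flat on top. Standing up, its top is 14 mm above the box lid, 49 mm above the bench; the point goes down with the key
- square_key (a joint): how far the square key is pressed in, in m: 0 up, 0.010 fully down at its stop. It starts at 0, needs about 3.5 N to start moving and 6 N at the bottom, and stays where it is left (it does not spring back). It is on from 0.004; more than 25 N on it is too hard
- small_box: a loose black plastic project box, 90 x 90 mm and 35 mm high, about 0.3 to 0.6 kg, standing on rubber feet on the bench, with one white small round key in the middle of its top. Origin: centre of its underside; z up. All four boxes are alike but for the key's shape and size; which stands where, and its yaw, vary
- small_key_top (a point): centre of the top face of the small round key: a round button 24 mm across, flat on top. Standing up, its top is 14 mm above the box lid, 49 mm above the bench; the point goes down with the key
- small_key (a joint): how far the small round key is pressed in, in m: 0 up, 0.010 fully down at its stop. It starts at 0, needs about 3.5 N to start moving and 6 N at the bottom, and stays where it is left (it does not spring back). It is on from 0.004; more than 25 N on it is too hard. This is the stop key: it is to stay up
- battery: bystander, loose: a small block battery lying flat, 48 x 27 x 18 mm; origin at the centre of its underside
- tape: bystander, loose: a roll of clear tape lying flat, 64 mm across, 18 mm high; origin at the centre of its underside
- tin: bystander, loose: a small steel jar, 56 mm across, 45 mm high; origin at the centre of its underside
- tray: bystander, loose: a small white divided parts tray, 90 x 70 x 22 mm; origin at the centre of its underside
- screwdriver: bystander, loose: a screwdriver lying flat, 170 mm long, about 30 mm thick, its length along its x; origin below it, near the middle of its length
- meter: bystander, loose: an orange and black hand multimeter lying on its back, 170 x 85 x 45 mm, its length along its x; origin at the centre of its underside
- mug: bystander, loose: a blue mug, 80 mm across, 90 mm high, handle to its +y; origin at the centre of its underside
There are look-alikes about, which are no part of the job. Leave any brown, purple or yellow look-alike of the large_box alone.

How it is judged:
By the outcome, as a careful person would: the job done as asked, in the order asked, and still so for the second after the job is handed in, with the robot touching nothing.
It also fails if it takes over 51 s, if anything falls off the work surface, if the arm or the gripper's body presses on something with over 40 N, if the wrist force passes 120 N, or if a joint passes its speed limit or range.

### The arm

A 7-joint arm with a two-finger parallel gripper is mounted at the origin on the work surface. World frame = base frame: x ahead of the robot, y to its left, z up, the work surface at z = 0. Lengths are in m, angles in degrees, forces in N, time in s.
With the tool pointing down it reaches from about 0.425 to 1.025 m from the base axis. Payload 9.4 kg.
Tool frame: the origin (TCP) lies at the very end of the fingers, on their centre line; the grasp point (between the pads) lies 19 mm behind it; z points along the fingers, y is the line along which they close (so a half turn about z gives the same grasp; the last joint's range is limited). The gripper opens to 85 mm and grips with 20 to 120 N. Pads are 22 mm wide; open, the fingers measure 114 mm over their backs; the gripper's body (76 mm by 85 mm) begins 54 mm behind the grasp point. The pads swing forward as they close: fully open they stand 13 mm farther back than shut.
Start: joints at [62.412, 34.337, -0.143, 91.639, 0.103, 54.024, -4.572], TCP at [0.286, -0.666, 0.199] pointing down, gripper open.
Joint ranges: [-147.43, 147.43], [-19.82, 112.94], [-74.19, 73.91], [6.32, 146.72], [-59.91, 239.91], [6.04, 106.73], [-150.56, 150.56]. Speed limits (degrees/s): [127.2, 127.2, 172.46, 172.46, 180, 180, 180].

### API

Orientations are given as a 3x3 rotation matrix whose columns are the frame's x, y, z axes.
In Python, from cell import env gives the robot as it stands. Calls block until the motion is done:
- env.movep(position, orientation): joint-space move of the TCP to a pose.
- env.servo_line(position, rot=None, velocity=0.15): straight line of the TCP; rot=None keeps the orientation; velocity is the mean speed in m/s.
- env.movej(angles): joint-space move.
- env.let_go() and env.close_gripper(effort=None): open the fingers fully, or close them until they stop; effort is the grip in N (None keeps the last).
- env.pause(seconds).
- env.solve_ik(position, orientation): joint angles nearest the present ones, or None.
- env.sense(): the state.
- env.read_camera(name): name is "scene" or "top" or "wrist"; returns a dict with "pixels" (420x560x3 uint8, blue, green, red), "intrinsics" (3x3 intrinsics, pixels), "distortion" ([k1, k2, p1, p2, k3] as OpenCV has them; the pictures are not rectified), "extrinsics" (4x4, takes a point from camera to world coordinates); the wrist camera has in their place "hand_eye" (4x4, takes a point from camera to tool coordinates, whose origin is the TCP and whose axes are the flange's). Camera axes: x right, y up, looking along -z (the intrinsics and any distortion apply to the point x, -y, -z); pixel columns grow to the right and rows downward; lengths in m; the calibration is good to about 2 mm. A picture is of the moment at which its call begins: read the wrist's pose just before it. There is no depth.
A pose or a line that the arm cannot do raises env.PlanningError and nothing moves.
- env.sign_off(): hands the job in; it is judged then, once.
Trained networks look in a picture, given as the dict that the camera call returned (one of the last four; its "shot" number tells which), for a name from the list of things; names that differ only in an ending like _2 or _b are one class to them, and where a whole thing is asked for, a point or a joint stands for the part that bears it (a point fixed in the world has none). Each returns a list of dicts, best first, with "p" (0 to 1); they miss things now and then, are a little off and sometimes report something else, mostly with a low value. They report only what shows in the picture. A call takes as long as a camera call. They do not tell look-alikes from the thing itself.
- env.spot_in(picture, target): "extent" ([left, top, width, height] in pixels, round what is visible of it).
- env.masks_of(picture, target): "region" (420x560 bool, what is visible of it) and "extent" ([left, top, width, height] in pixels, round what is visible of it).
- env.place_of(picture, target): "uv" ([column, row] in pixels: a listed point, or the origin of a listed thing).
The state is a dict: "clock": time; "q": joint angles; "dq": joint speeds; "effort": joint torques, N m; "position": TCP position; "ee_rot": TCP orientation; "wrist_force": force on the tool from outside, world axes, zero at the start; "moment": the same for the moment, N m; "gripper_width": opening from 0.0 (shut) to 1.0 (fully open); "grip_force": force on a finger pad.
Only numpy, scipy, OpenCV 4.12 (cv2) and the standard library are available. Lean on these libraries where they do the work, as an engineer would, in place of code of your own. Each camera call takes 0.05 s, during which the arm holds its last target. There are 200 camera calls.

## Working session

There is one attempt and no reset: what is moved stays moved. The work goes in short steps, each a Python script; the robot and the scene stay as the last script left them, time stands still between calls to the robot, and variables do not carry over. Pictures are saved under pics/ and viewed, at most 10 in all, crops included, and the job is handed in when it is done.

```bash
mkdir -p pics; cat > h.py <<'E'
import numpy as np, cv2
from cell import env
def ray(pic,uv,T):
    K=np.array(pic["intrinsics"],float);d=np.array(pic["distortion"],float)
    n=cv2.undistortPoints(np.array([[uv]],float),K,d)[0,0]
    v=T[:3,:3]@np.array([n[0],-n[1],-1.]);return T[:3,3],v
def at_z(pic,uv,z,T=None):
    if T is None:T=np.array(pic["extrinsics"])
    o,v=ray(pic,uv,T);return o+v*(z-o[2])/v[2]
E
python3 - <<'E'
from h import *
print(env.sense())
for c in ("top","scene"):
    p=env.read_camera(c);cv2.imwrite(f"pics/{c}.png",p["pixels"])
    for n in ("bar","large","square","small"):
        for r in env.place_of(p,n+"_key_top")[:5]: print(c,n,round(r["p"],2),np.round(r["uv"]),at_z(p,r["uv"],.049).round(3))
E
```

```text
{'clock': 0.0, 'q': array([62.4129137 , 34.3867734 , -0.14803952, 91.68153166,  0.10322455,
       54.02306354, -4.57112398]), 'dq': array([ 0.16778082,  0.00062065, -0.01642031, -0.06364965, -0.10357988,
        0.12764842,  0.00182618]), 'effort': array([-4.68751168e-04, -7.76451731e+01,  1.56482734e+00, -2.58009875e+01,
        1.23862430e-02,  8.87669565e-03,  2.21232364e-05]), 'position': array([ 0.28531644, -0.66592375,  0.19858421]), 'ee_rot': array([[ 9.19142826e-01,  3.93923749e-01, -7.39273075e-04],
       [ 3.93924423e-01, -9.19141752e-01,  1.41034244e-03],
       [-1.23929371e-04, -1.58752385e-03, -9.99998732e-01]]), 'wrist_force': array([-0.52113437,  0.45477931, -0.42281131]), 'moment': array([-0.02225425, -0.00486987,  0.00079356]), 'grip_force': 0.0, 'gripper_width': 0.9964839380603657}
top bar 0.49 [315. 198.] [ 0.525 -0.132  0.049]
top large 0.88 [148. 309.] [0.231 0.294 0.049]
top large 0.83 [347. 292.] [ 0.283 -0.218  0.049]
top large 0.79 [232. 226.] [0.448 0.086 0.049]
top large 0.71 [316. 136.] [ 0.697 -0.135  0.049]
top square 0.79 [178. 165.] [0.608 0.235 0.049]
top small 0.39 [380. 230.] [ 0.444 -0.306  0.049]
scene bar 0.6 [246. 191.] [ 0.516 -0.156  0.049]
scene large 0.76 [208. 222.] [ 0.691 -0.13   0.049]
scene large 0.65 [321. 218.] [0.463 0.087 0.049]
scene large 0.63 [428. 213.] [0.232 0.296 0.049]
scene large 0.46 [286. 154.] [ 0.281 -0.209  0.049]
scene square 0.56 [249. 192.] [ 0.515 -0.144  0.049]
scene square 0.49 [332. 272.] [0.611 0.243 0.049]
scene small 0.4 [228. 160.] [ 0.439 -0.317  0.049]
scene small 0.19 [246. 208.] [ 0.577 -0.095  0.049]
```

```bash
python3 - <<'E'
import cv2
a=cv2.imread("pics/top.png");cv2.imwrite("pics/top_big.png",cv2.resize(a[90:345,90:430],(800,600),interpolation=cv2.INTER_CUBIC))
E
```

```text
(no output)
```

View pics/top_big.png

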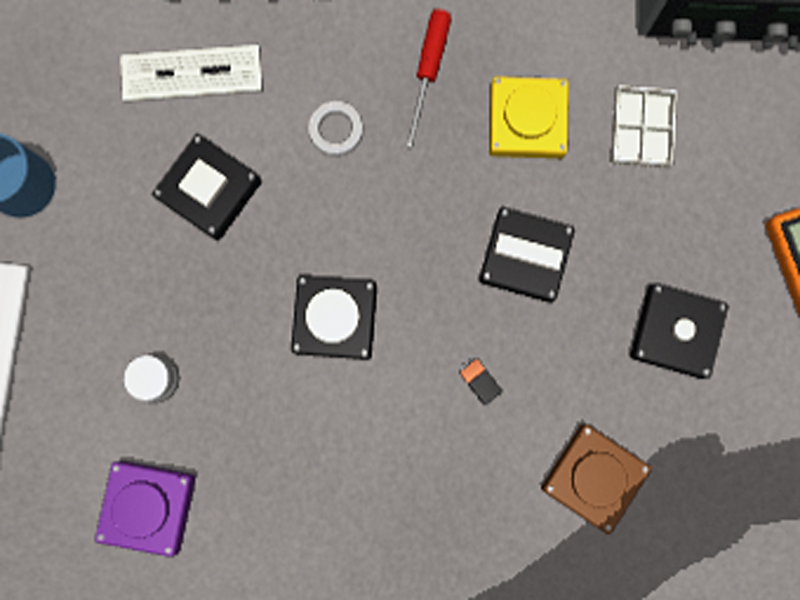

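View pics/scene.png

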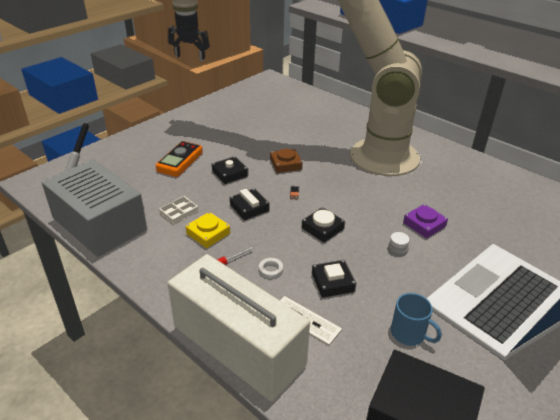

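The candidates for the large round key in the top picture are (148,309) purple, (347,292) brown, (316,136) yellow and (232,226) black box with a white key. Only the last fits the description. The bar is at (315,198), the square at (178,165) and the stop key at (380,230). The crop shows all of these clearly. Next I close the fingers and look from above the bar.

```bash
cat >> h.py <<'E'
def R(p):
    a=np.arctan2(p[1],p[0]);c,s=np.cos(a),np.sin(a)
    return np.array([[-s,c,0],[c,s,0],[0,0,-1.]])
def look(name,guess):
    """wrist picture; centre of the white key nearest the guess, at key-top height"""
    s=env.sense();p=env.read_camera("wrist");T=np.eye(4);T[:3,:3]=s["ee_rot"];T[:3,3]=s["position"]
    T=T@np.array(p["hand_eye"]);cv2.imwrite(f"pics/w_{name}.png",p["pixels"])
    m=(p["pixels"].min(2)>175).astype(np.uint8)
    n,_,st,c=cv2.connectedComponentsWithStats(m)
    L=[(at_z(p,c[i],.049,T).round(4),int(st[i,4]),c[i].round()) for i in range(1,n) if st[i,4]>150]
    print("white",L)
    print("net",[(round(r["p"],2),np.round(r["uv"]),at_z(p,r["uv"],.049,T).round(4)) for r in env.place_of(p,name+"_key_top")[:3]])
    return min((l[0] for l in L),key=lambda q:np.hypot(*(q-guess)[:2])) if L else None
E
python3 - <<'E'
from h import *
env.close_gripper(20)
g=np.array([.522,-.14,.049])
env.movep([g[0],g[1],.17],R(g))
print(look("bar",g)); s=env.sense();print(s["clock"],s["position"],s["wrist_force"],s["gripper_width"])
E
```

```text
white [(array([ 0.6735, -0.2456,  0.049 ]), 2851, array([451., 253.]))]
net [(0.64, array([278., 179.]), array([ 0.5282, -0.1306,  0.049 ]))]
[ 0.6735 -0.2456  0.049 ]
3.4417 [ 0.52196558 -0.1410736   0.16992481] [-0.0782256  -0.81809743 -0.36596378] -0.00014560003381715767
```

View pics/w_bar.png

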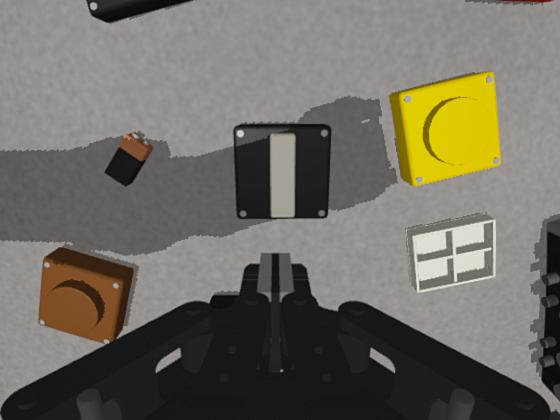

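The bar is in the middle of the wrist picture, about (283,175), in the arm's shadow. The network's (278,179) agrees to a few mm. I'll find the bright patch that contains that point, then press.

```bash
cat >> h.py <<'E'
def find(name,guess):
    s=env.sense();p=env.read_camera("wrist");T=np.eye(4);T[:3,:3]=s["ee_rot"];T[:3,3]=s["position"]
    T=T@np.array(p["hand_eye"]);cv2.imwrite(f"pics/w_{name}.png",p["pixels"])
    r=[(np.hypot(*(at_z(p,r["uv"],.049,T)-guess)[:2]),r["uv"],r["p"]) for r in env.place_of(p,name+"_key_top")]
    d,uv,pr=min(r,key=lambda t:t[0]);u,v=np.round(uv).astype(int)
    g=p["pixels"].min(2);t=g[v-3:v+4,u-3:u+4].min()*.75
    _,lab,st,c=cv2.connectedComponentsWithStats((g>t).astype(np.uint8),connectivity=4)
    i=lab[v,u];q=at_z(p,c[i],.049,T)
    print(name,"net",np.round(uv),round(pr,2),at_z(p,uv,.049,T).round(4),"blob",st[i],c[i].round(),q.round(4));return q
def press(q,rot,travel=.007):
    env.servo_line([q[0],q[1],.06],rot,.12);env.pause(.1)
    f0=env.sense()["wrist_force"];zc=None;z=.055;log=[]
    while z>.039:
        env.servo_line([q[0],q[1],z],rot,.02)
        s=env.sense();f=s["wrist_force"]-f0;zz=s["position"][2];log.append((round(zz*1e3,1),*f.round(1)))
        if np.abs(f).max()>12: print("force!");break
        if zc is None and f[2]>1.5: zc=zz
        if zc is not None and min(zc,.0495)-zz>=travel: break
        z-=.001
    env.servo_line([q[0],q[1],.07],rot,.08)
    env.servo_line([q[0],q[1],.13],rot,.2)
    print("contact",zc,log[-12:],"t",env.sense()["clock"])
E
python3 - <<'E'
from h import *
g=np.array([.522,-.14,.049])
q=find("bar",g)
if np.hypot(*(q-g)[:2])<.02: press(q,R(g))
E
```

```text
bar net [278. 178.] 0.86 [ 0.528 -0.129  0.049] blob [ 270  134   25   83 1960] [282. 175.] [ 0.5325 -0.1278  0.049 ]
contact None [(np.float64(50.9), np.float64(-0.5), np.float64(-0.4), np.float64(-0.3)), (np.float64(49.9), np.float64(0.2), np.float64(0.1), np.float64(0.1)), (np.float64(48.9), np.float64(1.3), np.float64(0.0), np.float64(-0.4)), (np.float64(47.9), np.float64(-0.2), np.float64(-0.5), np.float64(0.2)), (np.float64(46.9), np.float64(1.5), np.float64(0.1), np.float64(-0.4)), (np.float64(45.9), np.float64(-0.0), np.float64(-0.2), np.float64(0.2)), (np.float64(44.9), np.float64(0.7), np.float64(0.2), np.float64(0.2)), (np.float64(43.9), np.float64(0.7), np.float64(-0.0), np.float64(-0.4)), (np.float64(42.9), np.float64(0.5), np.float64(-1.1), np.float64(-0.3)), (np.float64(41.9), np.float64(0.7), np.float64(0.2), np.float64(0.6)), (np.float64(40.9), np.float64(0.9), np.float64(0.8), np.float64(-0.2)), (np.float64(39.9), np.float64(1.5), np.float64(-0.4), np.float64(0.7))] t 9.8417
```

```bash
python3 - <<'E'
from h import *
t=env.read_camera("top");cv2.imwrite("pics/top2.png",t["pixels"])
p=env.read_camera("wrist");q=env.read_camera("scene")
print(env.sense()["position"],env.sense()["q"])
a=cv2.resize(p["pixels"][100:360,120:440],(400,325));b=cv2.resize(q["pixels"][150:250,190:313],(400,325),interpolation=2)
a0=cv2.resize(cv2.imread("pics/scene.png")[150:250,190:313],(400,325),interpolation=2)
c=cv2.resize(t["pixels"][150:250,260:383],(400,325),interpolation=2)
cv2.imwrite("pics/cmp.png",cv2.resize(np.vstack([np.hstack([a,b]),np.hstack([a0,c])]),(738,600)))
E
```

```text
[ 0.53180329 -0.12773437  0.12897257] [ 19.12625072  28.44266829 -16.25883187 118.0847369   13.33173791
  35.28537144 -21.22716726]
```

View pics/cmp.png

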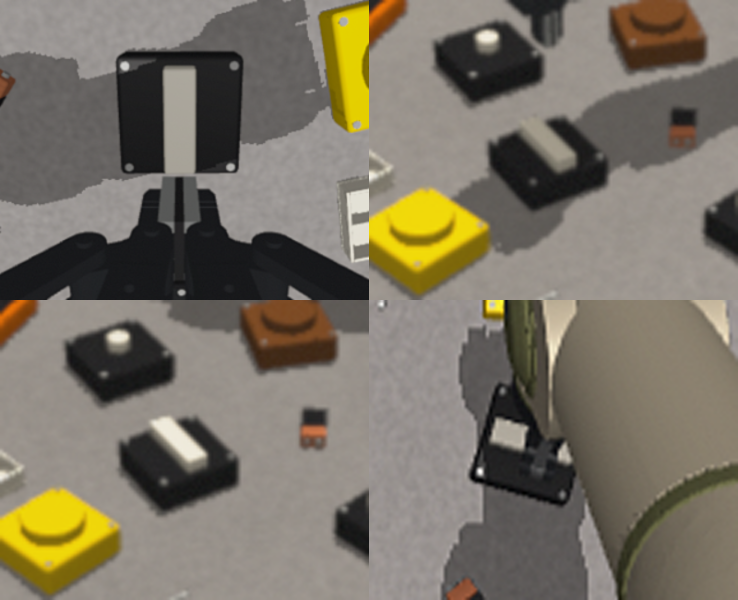

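```bash
python3 - <<'E'
from h import *
def proj(p,X,T):
    c=np.linalg.inv(T)@np.append(X,1);c=c[:3]*[1,-1,-1]
    return cv2.projectPoints(c.reshape(1,3),np.zeros(3),np.zeros(3),np.array(p["intrinsics"],float),np.array(p["distortion"],float))[0].ravel().round(1)
s=env.sense()
for c in("top","scene"):
    p=env.read_camera(c);T=np.array(p["extrinsics"]);print(c,T[:3,3].round(3),"tcp",proj(p,s["position"],T),"bar",proj(p,[.5325,-.1278,.049],T))
w=env.read_camera("wrist");H=np.array(w["hand_eye"]);print(H.round(4),"tip in wrist",proj(w,np.zeros(3),H),proj(w,np.array([0,0,.08]),H),proj(w,np.array([0,0,-.02]),H))
im=w["pixels"]
a=cv2.imread("pics/w_bar.png")[140:320,200:360]
cv2.imwrite("pics/tip.png",np.hstack([cv2.resize(a,(500,562)),cv2.resize(p["pixels"][140:220,215:255],(281,562),interpolation=0)]))
print(s["ee_rot"].round(4))
E
```

```text
top [ 0.354 -0.018  1.198] tcp [316.3 191.1] bar [313.2 195.7]
scene [1.403 0.767 0.98 ] tcp [248.8 174.5] bar [249.2 197. ]
[[ 9.000e-04  9.569e-01  2.904e-01  7.470e-02]
 [ 1.000e+00 -9.000e-04 -2.000e-04  1.000e-04]
 [ 1.000e-04  2.904e-01 -9.569e-01 -1.750e-01]
 [ 0.000e+00  0.000e+00  0.000e+00  1.000e+00]] tip in wrist [274.7 244.4] [274.8 204.5] [274.6 260. ]
[[ 2.590e-01  9.659e-01 -1.900e-03]
 [ 9.659e-01 -2.590e-01  3.000e-04]
 [-2.000e-04 -1.900e-03 -1.000e+00]]
```

View pics/tip.png

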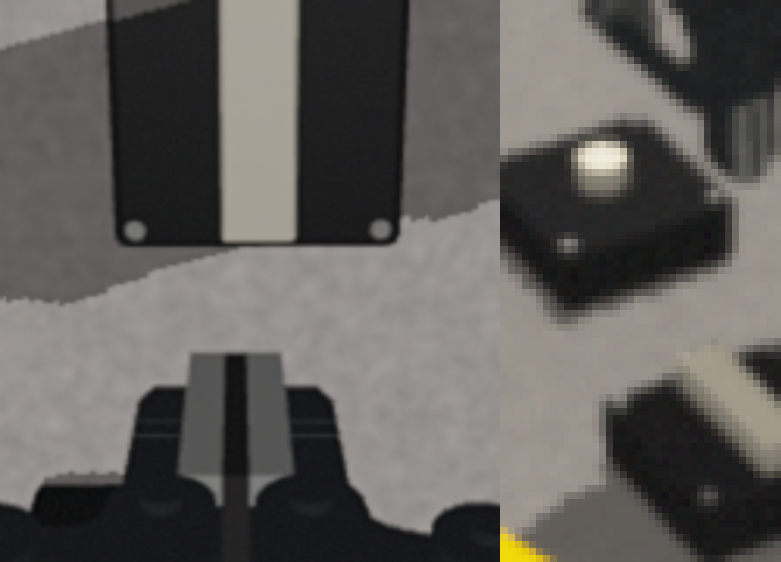

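In the scene view the fingertips show at about row 166, but the nominal TCP projects to row 174.5. In the wrist view they are at row 253 against 244. So the real tips seem to sit 20–30 mm further back than nominal. I'll check this close to the key.

```bash
python3 - <<'E'
from h import *
env.servo_line([.5305,-.1295,.042],R([.522,-.14]),.1);env.pause(.2)
p=env.read_camera("scene");w=env.read_camera("wrist");t=env.read_camera("top");print(env.sense()["wrist_force"],env.sense()["clock"],env.sense()["position"])
f=lambda a,w,h:cv2.resize(a,(w,h),interpolation=cv2.INTER_CUBIC)
cv2.imwrite("pics/low.png",np.hstack([f(p["pixels"][150:220,215:280],400,430),f(w["pixels"][150:300,200:340],400,430)]))
E
```

```text
[ 1.17567472 -0.38699839  0.45250464] 11.525 [ 0.5306721  -0.12956254  0.04233206]
```

View pics/low.png

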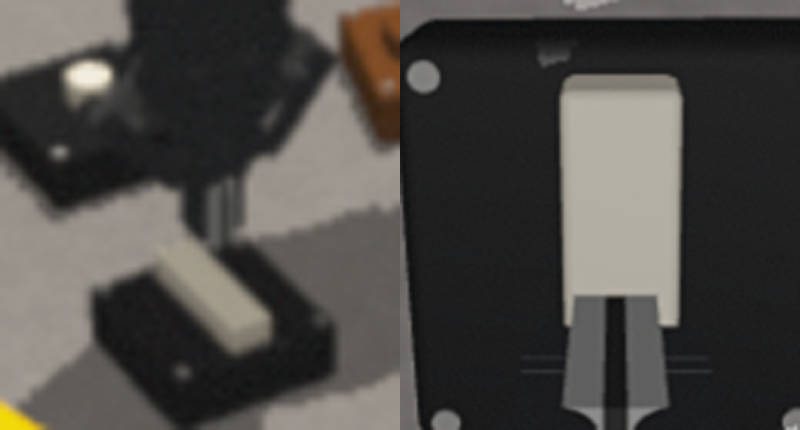

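Over the bar's middle with nothing touching: at TCP z=0.042 the tips (scene about (251,190)) are roughly 25 mm above the key. I'll go on down with a force guard.

```bash
sed -i '/^def press/,$d' h.py; cat >> h.py <<'E'
def press(q,rot,z,zmin,travel=.007,lim=12):
    env.servo_line([q[0],q[1],z],rot,.12);env.pause(.1)
    f0=env.sense()["wrist_force"];zc=None;log=[]
    while z>zmin:
        z-=.0007;env.servo_line([q[0],q[1],z],rot,.015)
        s=env.sense();f=s["wrist_force"]-f0;zz=s["position"][2];log.append((float(round(zz*1e3,1)),float(f[2].round(1)),float(np.hypot(f[0],f[1]).round(1))))
        if np.abs(f).max()>lim: print("force!");break
        if zc is None and f[2]>2.2: zc=zz
        if zc is not None and zc-zz>=travel: break
    env.servo_line([q[0],q[1],z+.03],rot,.08)
    print("contact",zc,log[-14:],"t",env.sense()["clock"]);return zc
E
python3 - <<'E'
from h import *
press([.5305,-.1295],R([.522,-.14]),.030,.005)
w=env.read_camera("wrist");p=env.read_camera("scene");f=lambda a,w,h:cv2.resize(a,(w,h),interpolation=cv2.INTER_CUBIC)
cv2.imwrite("pics/after.png",np.hstack([f(p["pixels"][150:220,215:280],400,430),f(w["pixels"][150:300,200:340],400,430)]))
E
```

```text
contact 0.016007654556051402 [(18.0, 0.5, 1.4), (17.4, -0.2, 0.5), (16.7, 0.5, 1.2), (16.0, 2.7, 0.9), (15.3, 2.6, 1.1), (14.5, 1.7, 1.5), (13.8, 2.5, 0.9), (13.1, 2.4, 1.6), (12.5, 2.1, 1.2), (11.8, 1.7, 0.6), (11.0, 2.2, 0.5), (10.4, 3.1, 0.8), (9.6, 3.9, 0.6), (9.0, 3.6, 0.7)] t 19.9
```

View pics/after.png

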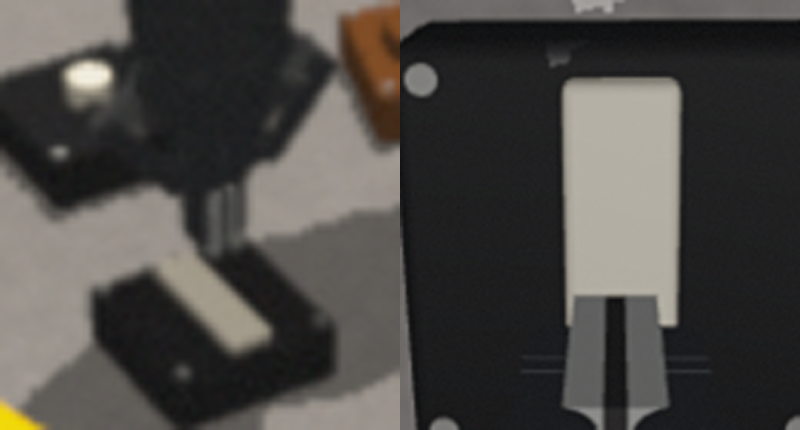

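The bar is down about 7 mm: its side wall is nearly gone in both views, and the box has not moved. The tips really are 32.5 mm behind the nominal TCP, so contact comes at z≈0.0165. Next is the large round key on the black box.

```bash
sed -i 's/z-=.0007/z-=.001/;s/rot,.015)/rot,.02)/' h.py; python3 - <<'E'
from h import *
b=[.5305,-.1295];env.servo_line(b+[.09],None,.2)
g=np.array([.453,.086,.049]);env.movep([*g[:2],.10],R(g))
q=find("large",g);print(env.sense()["clock"])
if np.hypot(*(q-g)[:2])<.02: press(q,R(g),.021,.007,.0065)
E
```

```text
large net [279. 209.] 0.8 [0.4555 0.0903 0.049 ] blob [ 236  168   84   81 5304] [278. 208.] [0.4545 0.0911 0.049 ]
21.425
contact 0.009949971286480987 [(20.4, -0.8, 1.4), (19.0, 0.9, 0.5), (17.9, 0.7, 1.5), (16.9, 0.1, 1.5), (16.0, -0.5, 1.8), (15.0, 1.1, 2.1), (13.9, 1.3, 1.3), (12.9, 1.2, 0.9), (11.9, 1.6, 0.6), (10.9, 1.2, 1.5), (9.9, 2.3, 1.2), (8.9, 1.4, 0.9), (7.9, 3.2, 0.6), (7.2, 8.8, 2.7)] t 26.3583
```

```bash
python3 - <<'E'
from h import *
w=env.read_camera("wrist");p=env.read_camera("scene");f=lambda a,w,h:cv2.resize(a,(w,h),interpolation=cv2.INTER_CUBIC)
cv2.imwrite("pics/after2.png",np.hstack([f(p["pixels"][180:250,290:355],400,430),f(w["pixels"][120:300,190:360],400,430)]))
E
```

```text
(no output)
```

View pics/after2.png

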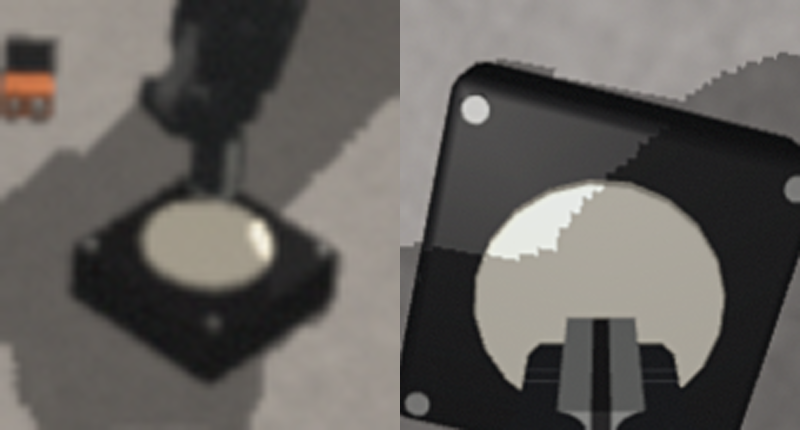

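The large key (scene about (324,219)) is down, with its rim almost flush. Next is the square key. For this one I count travel from the known contact height and go to z≈0.009.

```bash
python3 - <<'E'
from h import *
b=env.sense()["position"];env.servo_line([b[0],b[1],.09],None,.2)
g=np.array([.609,.238,.049]);env.movep([*g[:2],.10],R(g))
q=find("square",g);print(env.sense()["clock"])
if np.hypot(*(q-g)[:2])<.02: press(q,R(g),.021,.0095,.02)
w=env.read_camera("wrist");p=env.read_camera("scene");f=lambda a,w,h:cv2.resize(a,(w,h),interpolation=cv2.INTER_CUBIC)
cv2.imwrite("pics/after3.png",np.hstack([f(p["pixels"][235:305,300:365],400,430),f(w["pixels"][120:300,190:360],400,430)]))
E
```

```text
square net [271. 207.] 0.96 [0.6026 0.2416 0.049 ] blob [ 234  169   77   74 3147] [272. 205.] [0.6032 0.2434 0.049 ]
27.8333
contact 0.012914755973363105 [(20.4, -0.5, 0.7), (19.0, 0.6, 0.2), (17.9, -1.1, 0.3), (17.0, -0.0, 0.5), (16.1, 2.0, 0.4), (15.0, 2.0, 1.1), (14.0, 2.0, 0.2), (12.9, 3.3, 0.5), (11.9, 2.5, 0.5), (10.9, 2.8, 0.5), (9.9, 2.2, 0.4), (9.0, 3.4, 0.8)] t 32.2667
```

View pics/after3.png

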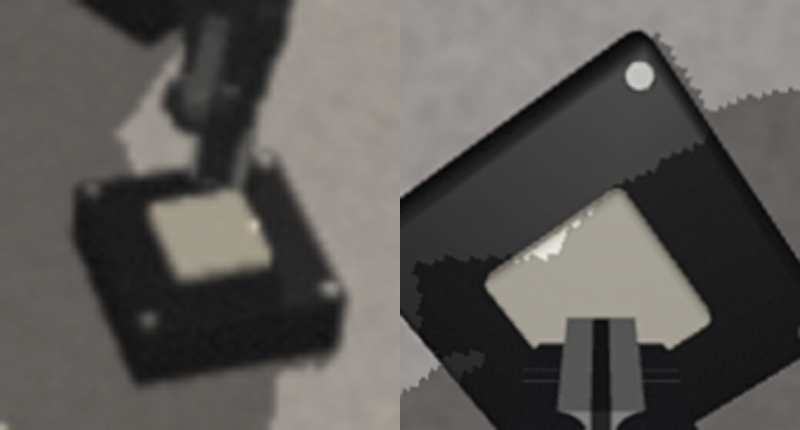

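The square key is down about 7 mm and the box is undisturbed. I'll move clear and hand in.

```bash
python3 - <<'E'
from h import *
b=env.sense()["position"];env.servo_line([b[0],b[1],.16],None,.15);env.pause(.3)
print(env.sense()["clock"],env.sign_off())
E
```

```text
the job is handed in; nothing more can be done
33.625 None
```

I pressed the bar, large round and square keys down in that order, left the stop key alone, and handed the job in at 33.6 s; the wrist force rose by no more than about 9 N at any reading, and no verdict came back.

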